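Lift the gear-case cover off its dowels

ROBOT

A 6-joint arm with a two-finger parallel gripper is mounted at the origin on the work surface. World frame = base frame: x ahead of the robot, y to its left, z up, the work surface at z = 0. Lengths are in m, angles in rad, forces in N, time in s.
With the tool pointing down it reaches from about 0.25 to 0.725 m from the base axis. Payload 4 kg.
Tool frame: the origin (TCP) lies on the centre line of the jaws, within the pads' length; the fingertips stand 25 mm ahead of it and the grasp point (between the pads) lies 6 mm ahead of it; z points along the fingers, x is the direction in which the jaws open and shut, and the axes are right-handed (so a half turn about z gives the same grasp; the last joint's range is limited). The gripper opens to 85 mm and grips with 20 to 120 N. Pads are 22 mm wide; open, the fingers measure 114 mm over their backs; the gripper's body (76 mm by 85 mm) begins 54 mm behind the grasp point. The pads swing forward as they close: fully open they stand 13 mm farther back than shut.
Start: joints at [-1.21, 0.241, 0.005, 1.335, 0, 1.571], TCP at [0.177, -0.468, 0.256] pointing down, gripper open.
Joint ranges: [-2.72, 2.72], [-1.05, 1.87], [-1.09, 1.28], [-1.99, 2.15], [-1.42, 1.44], [-3.14, 3.14]. Speed limits (rad/s): [2.79, 2.79, 3.14, 3.14, 3.14, 3.14].

INTERFACE

Orientations are given as a unit quaternion [x, y, z, w].
In Python, from workcell import bot, imaging, order gives the robot as it stands.
- The arm moves only by the tool carry_out, never from a script. Its argument "moves" is a list of rows, each a list of 5 numbers: the shift along the tool's x, y, z scaled (see below), then the turn about the tool's z scaled (see below), then the opening, from -1 (shut) to 1 (fully open). In form: [[tx, ty, tz, roll, hand], ...]. A call has 1 to 20 rows; each row is the pose to reach, as a shift and turn from the pose commanded when the call began, along the tool's axes at that moment; what a row does not reach only later rows make up. The controller multiplies each number of a shift by 0.1 m and each number of a turn by 90 degrees. A row lasts 1/10 s, in which the tool goes at most 50 mm and 8.59 degrees, less where a joint would pass 70% of its speed; a pose out of reach is approached as far as the arm can. A call with a number of a shift or a turn outside -1 to 1 is refused whole. A call with a gripper value outside its range is refused whole. The fingers move at their own pace and stop on an object; the grip force is fixed at half the most. Time passes only in rows, so rows that repeat a pose let the fingers close. It gives the time, the measured TCP pose, the force and the opening at its end, in the units of the state.
- bot.get_obs(): the state, without advancing time (a new reading comes with each control period).
- imaging.camera(name): name is "scene" or "top"; returns the picture (480x640x3 uint8, red, green, blue); there is no depth.
- imaging.camera_model(name): a dict with "fovy" (degrees; the focal length in pixels is half the picture's height over the tangent of half this angle, whatever the lens; pixels are square), "cx", "cy" (the principal point, pixels), "eye" and "rotation" of the camera in the world. Camera axes: x right, y up, looking along -z (the intrinsics and any distortion apply to the point x, -y, -z); pixel columns grow to the right and rows downward; lengths in m; the calibration is good to about 2 mm. A picture is of the moment at which its call begins. camera_model takes no time and is no camera call.
- order.job_done(): hands the job in, once; it reports no verdict.
The state is a dict: "clock": time; "joint_pos": joint angles; "joint_vel": joint speeds; "tau": joint torques, N m; "eef_pos": TCP position; "tool_rot": TCP orientation; "ft_force": force on the tool from outside, world axes, zero at the start; "ft_torque": the same for the moment, N m; "grip_width": finger opening in m.
Only numpy, scipy, OpenCV 4.12 (cv2) and the standard library are available. Lean on these libraries where they do the work, as an engineer would, in place of code of your own. Each camera call takes 0.05 s, during which the arm holds its last target.

TASK

Take the bare silver cover off its engine case: lift it straight up off the two dowels, keeping it level so that it does not bind, and only move it sideways once it is well clear of them. Then lower it into the blue parts tray and set it down flat, rib upwards, without dropping it, and let go. Leave the black cover on its own case.

Things in the scene. Friction and masses are not known exactly. Their poses are not given: they have to be found in the camera images.
- silver_cover: the cover to remove: bare silver plate 128 (its x) x 84 (y) x 8 mm, 0.2 to 0.42 kg, loose. A grip rib stands on the middle of its top: 50 mm long (x), 18 mm thick (y; grip across this, from above), its top 44 mm above the underside. Two 11.5 mm through holes on its x axis, 48 mm either side of the middle, sit over case_a's dowels. Origin: centre of the underside, z up
- case_a: engine case under the silver cover: dark grey cast box 140 (its x) x 96 (y) mm, 148 x 120 with its lugs, bolted to the bench; top face 55 mm above the origin. Two upright steel dowels, 10 mm thick, stand on the top face 48 mm either side of the middle along x, tips 75 mm above the origin. Same yaw as its cover. Origin: centre of the underside, on the bench, z up
- black_cover: a cover of the same shape and size in black, seated in the same way on an identical second case; must stay there. Origin: centre of the underside
- tray: blue open parts tray, fixed to the bench, empty, 240 (its x) x 200 (y) x 30 mm tall, walls 4 mm thick, floor's upper face 4 mm above the origin. Origin: centre of the underside, on the bench; z up
Not all that is in view belongs to the job. Leave any green or yellow look-alike of the case_a alone.

How it is judged:
By the outcome, as a careful person would: the job done as asked, in the order asked, and still so for the second after the job is handed in, with the robot touching nothing.
It also fails if it takes over 48 s, if anything falls off the work surface, if the arm or the gripper's body presses on something with over 40 N, if the wrist force passes 120 N, or if a joint passes its speed limit or range.

## Working session

There is one attempt and no reset: what is moved stays moved. The work goes in short steps, Python scripts to look and compute and a tool call to move; the robot and the scene stay as the last step left them, time stands still between calls to the robot, and variables do not carry over. Pictures are saved under pics/ and viewed, and the job is handed in when it is done.

Besides the shell and the picture viewer there is one more tool, called as name(argument=value, ...) on one line, values as JSON. carry_out: Moves the arm, as the interface text tells. Its arguments: {"type":"object","properties":{"moves":{"type":"array","items":{"type":"array","items":{"type":"number","minimum":-1,"maximum":1}}}},"required":["moves"]}

```bash
mkdir -p pics; ls; python3 - <<'E'
from workcell import bot, imaging, order
import cv2
for n in ("scene","top"):
    im=imaging.camera(n); cv2.imwrite(f"pics/{n}0.png",im[:,:,::-1]); print(n,imaging.camera_model(n))
print(bot.get_obs())
E
```

```text
pics
scene {'fovy': 51.798178070423745, 'cx': 315.243282930809, 'cy': 240.80911543166425, 'eye': array([ 1.29389549, -0.25848662,  0.88526978]), 'rotation': array([0.33775328, 0.22542912, 0.49631537, 0.76731707])}
top {'fovy': 49.19399671887588, 'cx': 319.8871240539635, 'cy': 233.79694225283882, 'eye': array([0.2471314 , 0.12206025, 1.20766169]), 'rotation': array([-0.05698838,  0.0671373 ,  0.70611326, -0.70260158])}
{'clock': 0.1, 'joint_pos': array([-1.20997817e+00,  2.41332284e-01,  3.85736498e-03,  1.33519768e+00,
        1.91914437e-06,  1.57081653e+00]), 'joint_vel': array([ 1.00015788e-03, -2.12157697e-03,  3.61914743e-03, -1.35480049e-03,
        7.43804917e-04,  9.94069512e-06]), 'tau': array([ 4.57287149e-05, -3.73137724e+01,  2.53010201e+01,  1.08456187e-02,
       -5.75803665e-05, -2.82933250e-06]), 'eef_pos': array([ 0.17633732, -0.46731874,  0.255504  ]), 'tool_rot': array([ 8.22502199e-01, -5.68761157e-01, -7.71084097e-04, -5.34349089e-04]), 'ft_force': array([-1.20484668,  0.04641368,  0.18215838]), 'ft_torque': array([ 0.0159091 ,  0.00035873, -0.02981713]), 'grip_width': 0.08562504678115303}
```

View pics/scene0.png

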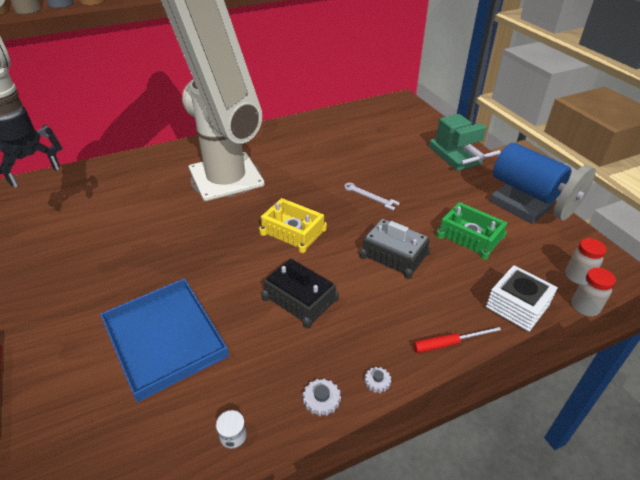

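View pics/top0.png

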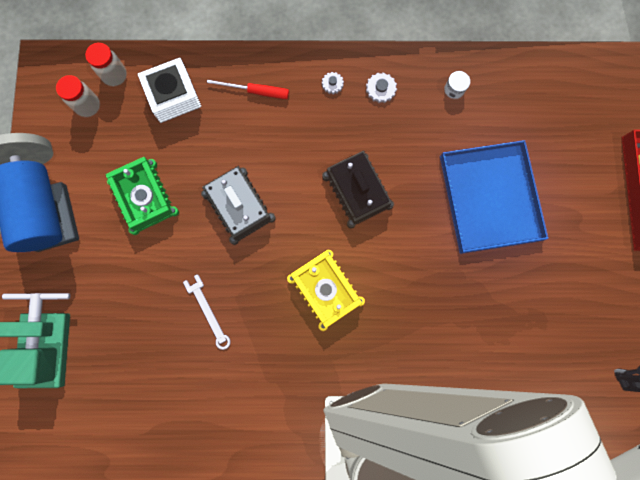

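The top view shows the silver cover at about (237,203), the black one at (358,188) and the tray at (494,197). I'll zoom in on the cover and the tray.

```bash
cat > h.py <<'E'
import numpy as np
from scipy.spatial.transform import Rotation as R
from workcell import bot, imaging, order
def cam(n):
    m=imaging.camera_model(n); f=240/np.tan(np.radians(m['fovy']/2)); return m,f,R.from_quat(m['rotation']).as_matrix()
def px2w(n,u,v,z):
    m,f,Q=cam(n); d=Q@np.array([(u-m['cx'])/f,-(v-m['cy'])/f,-1]); e=m['eye']; return e+d*(z-e[2])/d[2]
def w2px(n,p):
    m,f,Q=cam(n); c=Q.T@(np.array(p)-m['eye']); return np.array([m['cx']+f*c[0]/-c[2], m['cy']-f*c[1]/-c[2]])
E
python3 - <<'E'
import cv2,numpy as np
t=cv2.imread('pics/top0.png');s=cv2.imread('pics/scene0.png')
a=cv2.resize(t[150:260,185:295],(600,600),interpolation=cv2.INTER_CUBIC); cv2.imwrite('pics/z1.png',a)
a=cv2.resize(s[200:290,345:445],(800,720)[:2],interpolation=cv2.INTER_CUBIC)
a=cv2.resize(s[205:280,345:445],(800,600),interpolation=cv2.INTER_CUBIC);cv2.imwrite('pics/z2.png',a)
a=cv2.resize(t[130:260,430:560],(600,600),interpolation=cv2.INTER_CUBIC); cv2.imwrite('pics/z3.png',a)
E
```

```text
(no output)
```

View pics/z1.png

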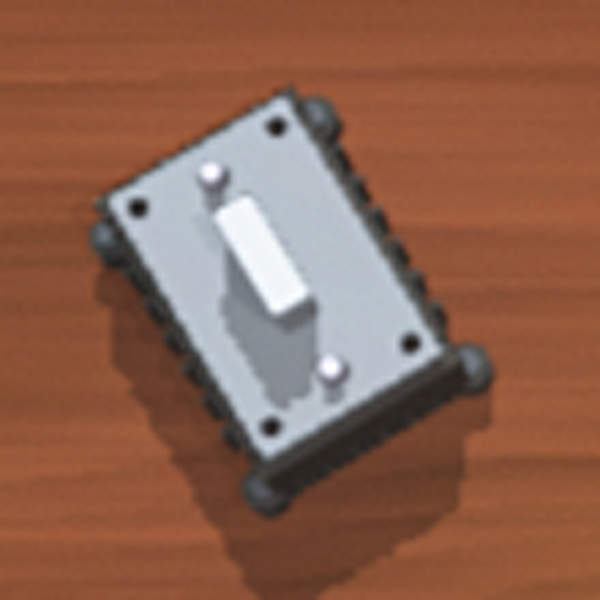

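View pics/z2.png

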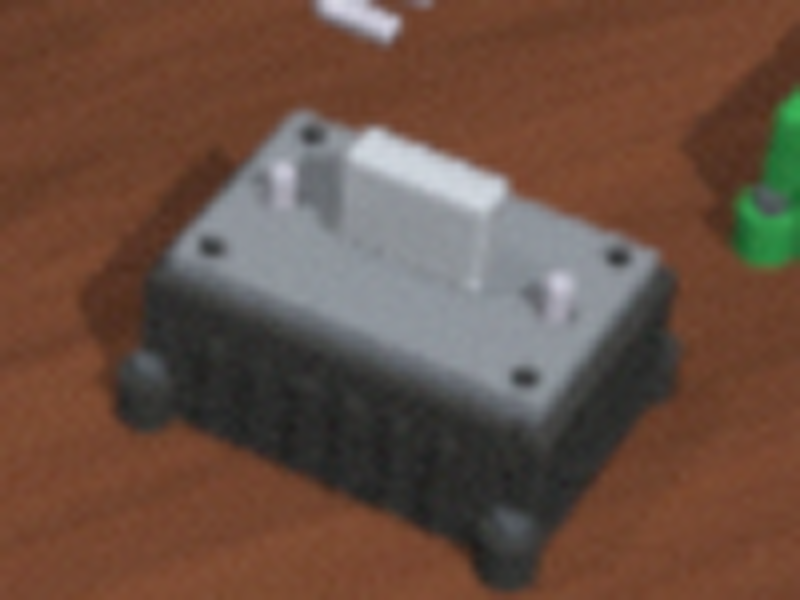

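View pics/z3.png

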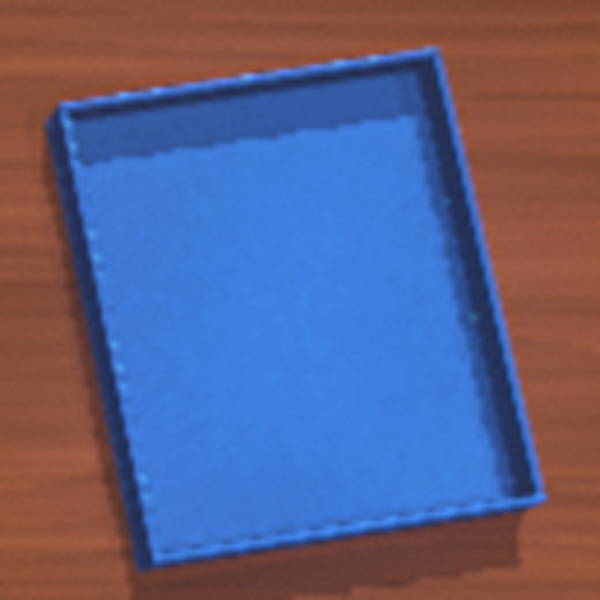

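```bash
python3 - <<'E'
from h import *
T=lambda x,y:(185+(x+.5)*110/600-.5,150+(y+.5)*110/600-.5)
S=lambda x,y:(345+(x+.5)/8-.5,205+(y+.5)/8-.5)
Z=lambda x,y:(430+(x+.5)*130/600-.5,130+(y+.5)*130/600-.5)
def show(l,n,f,pts,z):
    P=np.array([px2w(n,*f(*p),z) for p in pts])[:,:2]; print(l,n,P.round(4).tolist(),'mean',P.mean(0).round(4)); return P
for n,f,p in(("top",T,[(212,173),(330,368)]),("scene",S,[(285,165),(560,275)])):
    P=show('dowel',n,f,p,.075); d=P[1]-P[0]; print(np.hypot(*d),np.degrees(np.arctan2(d[1],d[0])))
for n,f,p in(("top",T,[(216,212),(248,195),(315,297),(283,318)]),("scene",S,[(350,152),(375,128),(508,186),(488,210)])):
    P=show('rib',n,f,p,.099); print(np.linalg.norm(np.diff(np.vstack([P,P[:1]]),axis=0),axis=1)); 
    d=(P[2]+P[3]-P[0]-P[1]);print(np.degrees(np.arctan2(d[1],d[0])))
    d=(P[2]-P[1]);print(np.degrees(np.arctan2(d[1],d[0])))
P=show('holes','top',T,[(138,207),(277,126),(411,343),(271,427)],.063);print(np.linalg.norm(np.diff(np.vstack([P,P[:1]]),axis=0),axis=1)); 
d=(P[2]+P[3]-P[0]-P[1]);print(np.degrees(np.arctan2(d[1],d[0])))
P=show('cov','top',T,[(108,200),(288,95),(443,350),(263,460)],.063);print(np.linalg.norm(np.diff(np.vstack([P,P[:1]]),axis=0),axis=1))
P=show('tray','top',Z,[(62,103),(438,48),(546,496),(145,568)],.030);print(np.linalg.norm(np.diff(np.vstack([P,P[:1]]),axis=0),axis=1))
for a,b in((0,3),(1,2),(0,1),(3,2)):
    d=P[b]-P[a];print(np.degrees(np.arctan2(d[1],d[0])))
# scene tray
P=show('tray','scene',lambda x,y:(x,y),[(102,318),(182,281),(227,351),(139,394)],.030)
o=bot.get_obs(); print(R.from_quat(o['tool_rot']).as_matrix().round(3))
E
```

```text
dowel top [[0.5679, 0.3193], [0.4863, 0.2696]] mean [0.5271 0.2944]
0.09545405617115044 -148.6686324057932
dowel scene [[0.4849, 0.2709], [0.5654, 0.3215]] mean [0.5251 0.2962]
0.09509010585013865 32.15704945456556
rib top [[0.545, 0.3131], [0.5519, 0.3005], [0.5101, 0.273], [0.5016, 0.2855]] mean [0.5271 0.293 ]
[0.0143731  0.05011309 0.01511133 0.05144153]
-147.12206000345563
-146.68386088262292
rib scene [[0.5118, 0.2764], [0.505, 0.2893], [0.5458, 0.3119], [0.5528, 0.3005]] mean [0.5288 0.2945]
[0.0145461  0.04666819 0.01341454 0.04758773]
29.74477711261507
29.050443634503786
holes top [[0.5568, 0.3514], [0.5913, 0.295], [0.4992, 0.2383], [0.4644, 0.2947]] mean [0.528  0.2949]
[0.0660688  0.10817703 0.0661933  0.10841884]
-148.43135975746546
cov top [[0.5599, 0.3638], [0.6047, 0.2908], [0.4962, 0.2252], [0.4508, 0.2976]] mean [0.5279 0.2943]
[0.08568442 0.12669875 0.08543055 0.12754137]
tray top [[0.651, -0.1868], [0.6802, -0.382], [0.4467, -0.4184], [0.4114, -0.2165]] mean [ 0.5473 -0.3009]
[0.19732927 0.23636361 0.2049893  0.24138771]
-172.93088641866456
-171.11914049238436
-81.48447679121458
-80.10023073239093
tray scene [[0.461, -0.4154], [0.4229, -0.2285], [0.6601, -0.1875], [0.6861, -0.3709]] mean [ 0.5575 -0.3006]
[[ 0.353 -0.936 -0.001]
 [-0.936 -0.353  0.002]
 [-0.002 -0.    -1.   ]]
```

Both views agree, with the cover at (0.527, 0.2945), yaw about 31.6°, and the tray at about (0.55, -0.301), yaw about 8.5°. The dowel spacing and hole lines match the given sizes. To keep joint 6 in range I'll turn the tool about +191° in world yaw first, then translate.

carry_out(moves=[[0,0,0,-1,1],[0,0,0,-1,1],[0,0,0,-1,1],[0,0,0,-1,1],[0,0,0,-1,1],[0,0,0,-1,1],[0,0,0,-1,1],[0,0,0,-1,1],[0,0,0,-1,1],[0,0,0,-1,1],[0,0,0,-1,1]])

```text
clock: 1.2
eef_pos: [0.1764, -0.4675, 0.2557]
tool_rot: [0.983, 0.181, -0.0, -0.001]
ft_force: [0.0, 0.1, -0.0]
grip_width: 0.0853
```

```bash
cat > st.py <<'E'
from h import *
import sys
o=bot.get_obs(); M=R.from_quat(o['tool_rot']).as_matrix()
print('t',o['clock'],'q',o['joint_pos'].round(3),'p',o['eef_pos'].round(4),'yaw',np.degrees(np.arctan2(M[1,0],M[0,0])).round(2),'zax',M[:,2].round(4),'F',o['ft_force'].round(1),'w',o['grip_width'].round(4))
if len(sys.argv)>3:
    d=np.array([float(a) for a in sys.argv[1:4]])-o['eef_pos']; print('tool shift(x0.1m)',(M.T@d*10).round(3))
E
python3 st.py
```

```text
Traceback (most recent call last):
  File "st.py", line 4, in <module>
    print('t',o['clock'],'q',o['joint_pos'].round(3),'p',o['eef_pos'].round(4),'yaw',np.degrees(np.arctan2(M[1,0],M[0,0])).round(2),'zax',M[:,2].round(4),'F',o['ft_force'].round(1),'w',o['grip_width'].round(4))
                                                                                                                                                                                         ^^^^^^^^^^^^^^^^^^^^^
AttributeError: 'float' object has no attribute 'round'
```

carry_out(moves=[[0,0,0,-1,1],[0,0,0,-1,1],[0,0,0,-1,1],[0,0,0,-1,1],[0,0,0,-1,1],[0,0,0,-1,1],[0,0,0,-1,1],[0,0,0,-1,1],[0,0,0,-1,1],[0,0,0,-1,1],[0,0,0,-1,1]])

```text
clock: 2.3
eef_pos: [0.1764, -0.4675, 0.2558]
tool_rot: [0.567, 0.824, 0.0, -0.001]
ft_force: [-1.3, -0.1, 0.2]
grip_width: 0.0849
```

carry_out(moves=[[0,0,0,-0.12,1],[0,0,0,-0.12,1],[0,0,0,-0.12,1]])

```text
clock: 2.6
eef_pos: [0.1764, -0.4675, 0.2558]
tool_rot: [0.489, 0.872, 0.0, -0.0]
ft_force: [0.1, 0.3, -1.0]
grip_width: 0.0855
```

```bash
sed -i "s/o\['grip_width'\].round(4)/round(o['grip_width'],4)/" st.py; python3 st.py 0.527 0.2945 0.2
```

```text
t 2.6 q [-1.21   0.241  0.004  1.335  0.    -1.759] p [ 0.1764 -0.4675  0.2558] yaw 121.46 zax [-4.e-04  1.e-03 -1.e+00] F [ 0.1  0.3 -1. ] w 0.0855
tool shift(x0.1m) [4.669 6.968 0.565]
```

carry_out(moves=[[0.33,0.5,0,0,1],[0.66,0.99,0,0,1],[0.66,0.99,0,0,1]])

```text
clock: 2.9
eef_pos: [0.2268, -0.3564, 0.2559]
tool_rot: [0.488, 0.873, 0.001, -0.001]
ft_force: [0.2, -0.9, 0.3]
grip_width: 0.0853
```

carry_out(moves=[[0.33,0.5,0,0,1],[0.66,0.99,0,0,1],[0.66,0.99,0,0,1]])

```text
clock: 3.2
eef_pos: [0.2768, -0.2486, 0.2561]
tool_rot: [0.488, 0.873, 0.001, -0.0]
ft_force: [1.0, -0.4, 0.3]
grip_width: 0.0855
```

carry_out(moves=[[0.33,0.5,0,0,1],[0.66,0.99,0,0,1],[0.66,0.99,0,0,1]])

```text
clock: 3.5
eef_pos: [0.3271, -0.1408, 0.2563]
tool_rot: [0.488, 0.873, 0.001, -0.0]
ft_force: [0.1, -1.1, 0.3]
grip_width: 0.0853
```

```bash
python3 st.py 0.527 0.2945 0.2
```

```text
t 3.5 q [-4.070e-01 -4.700e-02 -3.180e-01  1.299e+00  1.000e-03 -9.600e-01] p [ 0.3271 -0.1408  0.2563] yaw 121.64 zax [ 3.e-04  1.e-03 -1.e+00] F [ 0.1 -1.1  0.3] w 0.0853
tool shift(x0.1m) [2.657 3.985 0.568]
```

carry_out(moves=[[0.33,0.5,0,0,1],[0.66,0.99,0,0,1],[0.66,0.99,0,0,1]])

```text
clock: 3.8
eef_pos: [0.3775, -0.0327, 0.2563]
tool_rot: [0.487, 0.873, 0.001, 0.0]
ft_force: [0.4, -0.3, -0.2]
grip_width: 0.0851
```

carry_out(moves=[[0.33,0.5,0,0,1],[0.66,0.99,0,0,1],[0.66,0.99,0,0,1]])

```text
clock: 4.1
eef_pos: [0.4276, 0.0755, 0.2561]
tool_rot: [0.488, 0.873, 0.001, 0.0]
ft_force: [-0.3, 0.1, 0.1]
grip_width: 0.0854
```

carry_out(moves=[[0.33,0.5,0,0,1],[0.66,0.99,0,0,1],[0.66,0.99,0,0,1]])

```text
clock: 4.4
eef_pos: [0.4776, 0.1837, 0.2557]
tool_rot: [0.488, 0.873, 0.001, -0.0]
ft_force: [-0.6, -0.2, 0.1]
grip_width: 0.0855
```

carry_out(moves=[[0.33,0.5,0.2,0,1],[0.66,0.99,0.5,0,1],[0.66,0.99,0.5,0,1],[0.66,0.99,0.5,0,1],[0.66,0.99,0.5,0,1]])

```text
clock: 4.9
eef_pos: [0.5257, 0.2881, 0.2051]
tool_rot: [0.489, 0.872, -0.001, -0.001]
ft_force: [-0.2, -0.7, 0.0]
grip_width: 0.0853
```

```bash
python3 st.py 0.527 0.2945 0.095
python3 - <<'E'
from h import *
import cv2
for n in ("scene","top"):
    im=imaging.camera(n)[:,:,::-1]; cv2.imwrite(f"pics/{n}1.png",im)
t=cv2.imread('pics/top1.png');s=cv2.imread('pics/scene1.png')
a=cv2.resize(t[150:260,185:295],(400,400),interpolation=cv2.INTER_CUBIC)
b=cv2.resize(s[180:280,345:445],(400,400),interpolation=cv2.INTER_CUBIC)
cv2.imwrite('pics/z4.png',np.hstack([a,b]))
E
```

```text
t 4.9 q [ 0.501  0.465  0.195  1.304 -0.    -0.048] p [0.5257 0.2881 0.2051] yaw 121.49 zax [-0.0023 -0.0016 -1.    ] F [-0.2 -0.7  0. ] w 0.0853
tool shift(x0.1m) [0.048 0.047 1.101]
```

View pics/z4.png

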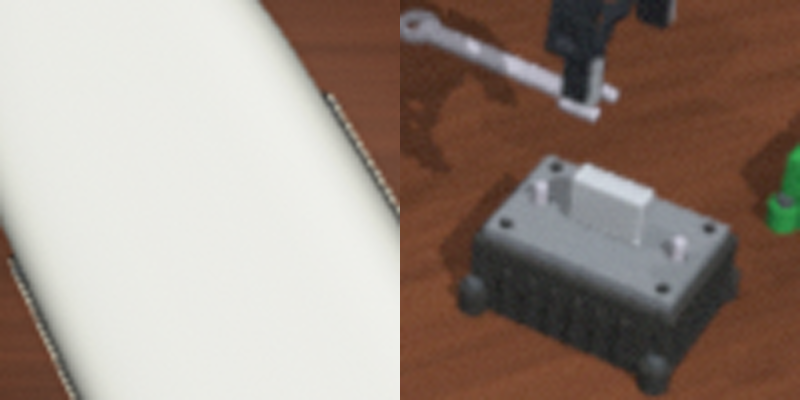

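carry_out(moves=[[0.05,0.05,0.3,0,1],[0.05,0.05,0.6,0,1],[0.05,0.05,0.8,0,1],[0.05,0.05,0.85,0,1],[0.05,0.05,0.85,0,1],[0.05,0.05,0.85,0,1]])

```text
clock: 5.6
eef_pos: [0.529, 0.2949, 0.1233]
tool_rot: [0.489, 0.872, 0.001, 0.001]
ft_force: [0.1, 1.0, -0.8]
grip_width: 0.0852
```

```bash
python3 st.py 0.527 0.2945 0.095
python3 - <<'E'
from h import *
import cv2
s=imaging.camera("scene")[:,:,::-1]
b=cv2.resize(s[180:280,345:445],(600,600),interpolation=cv2.INTER_CUBIC)
cv2.imwrite('pics/z5.png',b)
E
```

```text
t 5.6 q [ 0.509  0.529  0.077  1.117 -0.    -0.04 ] p [0.529  0.2949 0.1233] yaw 121.42 zax [ 0.0027  0.0015 -1.    ] F [ 0.1  1.  -0.8] w 0.0852
tool shift(x0.1m) [ 0.007 -0.02   0.283]
```

View pics/z5.png

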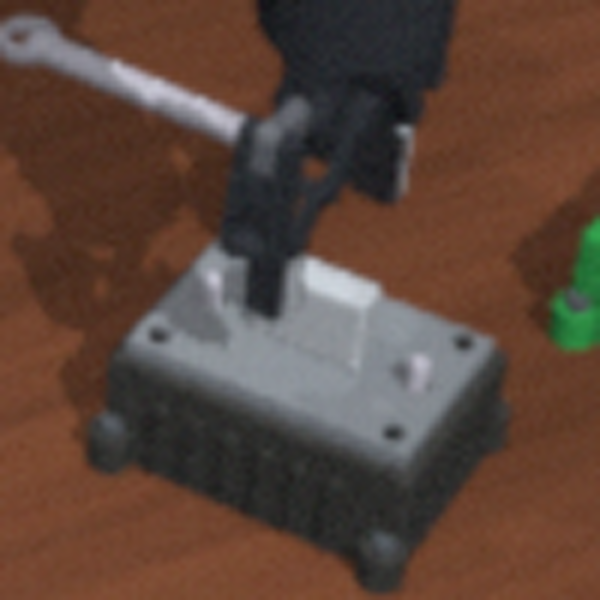

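```bash
python3 - <<'E'
from h import *
o=bot.get_obs(); M=R.from_quat(o['tool_rot']).as_matrix();p=o['eef_pos']
for s in(-1,1):
  for z in (.025,.012):
    print(s,z,[w2px("scene",p+M@np.array([s*x,0,z])).round(1).tolist() for x in (.043,.057)])
c=np.array([.527,.2945]);a=np.radians(31.6);ux=np.array([np.cos(a),np.sin(a)]);uy=np.array([-ux[1],ux[0]])
for i,j in((1,1),(1,-1),(-1,-1),(-1,1)):
  print('rib',w2px("scene",[*(c+ux*.025*i+uy*.009*j),.099]).round(1),'cov',w2px("scene",[*(c+ux*.064*i+uy*.042*j),.063]).round(1))
E
```

```text
-1 0.025 [[390.2, 235.5], [387.4, 238.7]]
-1 0.012 [[390.7, 231.4], [387.9, 234.6]]
1 0.025 [[406.6, 216.6], [409.1, 213.7]]
1 0.012 [[407.1, 212.6], [409.7, 209.6]]
rib [408.8 226.9] cov [427.2 236.4]
rib [405.4 230.9] cov [412.1 255.7]
rib [387.1 223.5] cov [365.8 236. ]
rib [390.5 219.7] cov [382.  218.3]
```

The projected rib corners and fingertip match the picture to within about 1.5 px, so I'll descend the rest of the way and close.

carry_out(moves=[[0.0,-0.02,0.1,0,1],[0.0,-0.02,0.2,0,1],[0.0,-0.02,0.26,0,1],[0.0,-0.02,0.26,0,1],[0.0,-0.02,0.26,0,1]])

```text
clock: 6.15
eef_pos: [0.5261, 0.2938, 0.0948]
tool_rot: [0.489, 0.872, -0.0, -0.0]
ft_force: [-0.7, 0.4, 0.3]
grip_width: 0.0854
```

```bash
python3 st.py 0.527 0.2945 0.095
```

```text
t 6.15 q [ 0.509  0.552  0.036  1.056  0.    -0.04 ] p [0.5261 0.2938 0.0948] yaw 121.47 zax [-8.e-04 -4.e-04 -1.e+00] F [-0.7  0.4  0.3] w 0.0854
tool shift(x0.1m) [ 0.001  0.011 -0.002]
```

carry_out(moves=[[0.0,0,0,0,-0.4],[0,0,0,0,-0.4],[0,0,0,0,-0.4],[0,0,0,0,-0.4],[0,0,0,0,-0.4],[0,0,0,0,-0.4]])

```text
clock: 6.75
eef_pos: [0.5263, 0.2939, 0.0954]
tool_rot: [0.489, 0.872, 0.0, 0.0]
ft_force: [-0.4, -0.3, 0.6]
grip_width: 0.0257
```

```bash
python3 st.py 0.527 0.2945 0.095
python3 - <<'E'
from h import *
import cv2
s=imaging.camera("scene")[:,:,::-1]
b=cv2.resize(s[180:280,345:445],(600,600),interpolation=cv2.INTER_CUBIC)
cv2.imwrite('pics/z6.png',b)
E
```

```text
t 6.75 q [ 0.509  0.551  0.036  1.056  0.    -0.04 ] p [0.5263 0.2939 0.0954] yaw 121.47 zax [ 1.e-04  1.e-04 -1.e+00] F [-0.4 -0.3  0.6] w 0.0257
tool shift(x0.1m) [0.002 0.009 0.004]
```

View pics/z6.png

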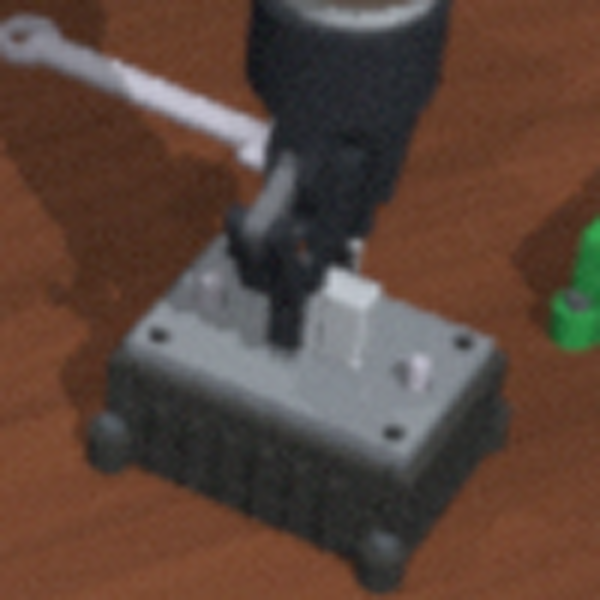

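carry_out(moves=[[0,0,0,0,-0.5],[0,0,0,0,-0.55],[0,0,0,0,-0.6],[0,0,0,0,-0.7],[0,0,0,0,-1],[0,0,0,0,-1],[0,0,0,0,-1]])

```text
clock: 7.5
eef_pos: [0.5259, 0.2947, 0.0956]
tool_rot: [0.488, 0.873, 0.001, -0.001]
ft_force: [-3.3, 3.5, 2.7]
grip_width: 0.0171
```

```bash
python3 st.py 0.527 0.2945 0.095; python3 -c "
from h import *
print(bot.get_obs()['ft_torque'])"
```

```text
t 7.5 q [ 0.51   0.55   0.036  1.056  0.002 -0.04 ] p [0.5259 0.2947 0.0956] yaw 121.53 zax [-6.0e-04  1.5e-03 -1.0e+00] F [-3.3  3.5  2.7] w 0.0171
tool shift(x0.1m) [-0.007  0.009  0.006]
[0.72260171 0.63974324 0.14782985]
```

carry_out(moves=[[0.01,0,0,0,-1],[0.01,0,0,0,-1],[0.01,0,-0.02,0,-1],[0.01,0,-0.04,0,-1],[0.01,0,-0.06,0,-1],[0.01,0,-0.06,0,-1]])

```text
clock: 8.1
eef_pos: [0.5256, 0.2946, 0.1009]
tool_rot: [0.489, 0.872, -0.0, -0.0]
ft_force: [-1.3, 3.6, -5.3]
grip_width: 0.0173
```

```bash
python3 st.py; python3 -c "
from h import *
print(bot.get_obs()['ft_torque'])
import cv2
s=imaging.camera('scene')[:,:,::-1]
b=cv2.resize(s[180:280,345:445],(600,600),interpolation=cv2.INTER_CUBIC)
cv2.imwrite('pics/z7.png',b)
"
```

```text
t 8.1 q [ 0.511  0.546  0.043  1.069  0.    -0.038] p [0.5256 0.2946 0.1009] yaw 121.48 zax [-9.e-04 -4.e-04 -1.e+00] F [-1.3  3.6 -5.3] w 0.0173
[0.69390536 0.20468858 0.15471984]
```

View pics/z7.png

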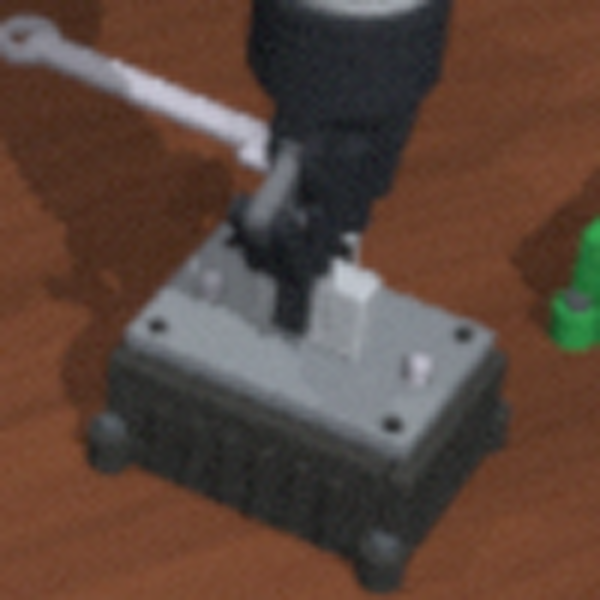

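The cover is rising level and the side force is only about 3.8 N. I'll ease it another 1 mm sideways and keep lifting slowly.

carry_out(moves=[[0.01,0,0,0,-1],[0.01,0,-0.02,0,-1],[0.01,0,-0.04,0,-1],[0.01,0,-0.06,0,-1],[0.01,0,-0.06,0,-1]])

```text
clock: 8.65
eef_pos: [0.5257, 0.2954, 0.108]
tool_rot: [0.489, 0.872, 0.0, 0.001]
ft_force: [-0.1, 0.6, -2.1]
grip_width: 0.0174
```

```bash
python3 st.py
```

```text
t 8.65 q [ 5.120e-01  5.390e-01  5.100e-02  1.082e+00 -1.000e-03 -3.700e-02] p [0.5257 0.2954 0.108 ] yaw 121.44 zax [ 0.0012  0.     -1.    ] F [-0.1  0.6 -2.1] w 0.0174
```

Side force has dropped to about 0.6 N, so I'll continue straight up.

carry_out(moves=[[0,0,-0.03,0,-1],[0,0,-0.06,0,-1],[0,0,-0.09,0,-1],[0,0,-0.12,0,-1],[0,0,-0.15,0,-1],[0,0,-0.2,0,-1],[0,0,-0.25,0,-1],[0,0,-0.35,0,-1],[0,0,-0.5,0,-1],[0,0,-0.7,0,-1],[0,0,-0.9,0,-1],[0,0,-1,0,-1],[0,0,-1,0,-1]])

```text
clock: 9.95
eef_pos: [0.5263, 0.2962, 0.2097]
tool_rot: [0.489, 0.872, 0.002, 0.001]
ft_force: [-0.8, 0.1, -2.7]
grip_width: 0.0171
```

```bash
python3 st.py 0.55 -0.301 0.2055; python3 -c "
from h import *
print(bot.get_obs()['ft_torque'])
import cv2
s=imaging.camera('scene')[:,:,::-1]
b=cv2.resize(s[130:280,345:495],(600,600),interpolation=cv2.INTER_CUBIC)
cv2.imwrite('pics/z8.png',b)
"
```

```text
t 9.95 q [ 0.513  0.466  0.209  1.309  0.    -0.037] p [0.5263 0.2962 0.2097] yaw 121.48 zax [ 0.0039  0.0022 -1.    ] F [-0.8  0.1 -2.7] w 0.0171
tool shift(x0.1m) [-5.217 -2.916  0.03 ]
[ 0.07441758 -0.03032452  0.03258436]
```

View pics/z8.png

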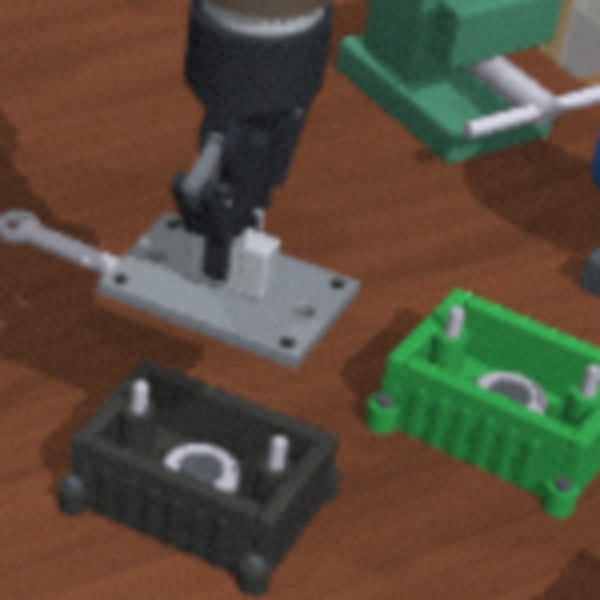

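The picture shows the cover held level and well clear of the dowels. Next I'll carry it over to the tray.

carry_out(moves=[[-0.2,-0.11,0,0,-1],[-0.5,-0.28,0,0,-1],[-0.87,-0.486,0,0,-1]])

```text
clock: 10.3
eef_pos: [0.5283, 0.1958, 0.2056]
tool_rot: [0.488, 0.873, -0.001, -0.001]
ft_force: [1.3, 0.1, -2.4]
grip_width: 0.0173
```

carry_out(moves=[[-0.37,-0.207,0,0,-1],[-0.74,-0.413,0,0,-1],[-0.87,-0.486,0,0,-1]])

```text
clock: 10.6
eef_pos: [0.5321, 0.0927, 0.2059]
tool_rot: [0.491, 0.871, -0.002, -0.001]
ft_force: [1.1, 0.4, -3.1]
grip_width: 0.0171
```

carry_out(moves=[[-0.37,-0.207,0,0,-1],[-0.74,-0.413,0,0,-1],[-0.87,-0.486,0,0,-1]])

```text
clock: 10.9
eef_pos: [0.5365, -0.0061, 0.2062]
tool_rot: [0.49, 0.872, -0.001, -0.001]
ft_force: [-0.5, 0.1, -3.5]
grip_width: 0.0173
```

```bash
python3 st.py 0.55 -0.301 0.2055
```

```text
t 10.9 q [-1.100e-02  3.400e-01  9.000e-03  1.242e+00 -1.000e-03 -5.570e-01] p [ 0.5365 -0.0061  0.2062] yaw 121.28 zax [-0.002  -0.0011 -1.    ] F [-0.5  0.1 -3.5] w 0.0173
tool shift(x0.1m) [-2.59  -1.416  0.01 ]
```

carry_out(moves=[[-0.37,-0.207,0,0,-1],[-0.74,-0.413,0,0,-1],[-0.87,-0.486,0,0,-1]])

```text
clock: 11.2
eef_pos: [0.5409, -0.1054, 0.2064]
tool_rot: [0.49, 0.872, -0.001, -0.0]
ft_force: [0.4, 0.2, -2.3]
grip_width: 0.0169
```

carry_out(moves=[[-0.37,-0.207,0,0,-1],[-0.74,-0.413,0,0,-1],[-0.87,-0.486,0,0,-1]])

```text
clock: 11.5
eef_pos: [0.5451, -0.2049, 0.2064]
tool_rot: [0.49, 0.872, -0.0, -0.0]
ft_force: [0.1, 0.6, -3.2]
grip_width: 0.0169
```

carry_out(moves=[[-0.35,-0.19,0,0.05,-1],[-0.65,-0.35,0,0.1,-1],[-0.8,-0.42,0,0.16,-1],[-0.85,-0.44,0,0.22,-1],[-0.85,-0.44,0,0.256,-1],[-0.85,-0.44,0,0.256,-1],[-0.85,-0.44,0,0.256,-1]])

```text
clock: 12.2
eef_pos: [0.5521, -0.2967, 0.2066]
tool_rot: [0.652, 0.758, 0.0, -0.001]
ft_force: [0.4, 0.2, -3.4]
grip_width: 0.0175
```

```bash
python3 st.py 0.55 -0.301 0.2055; python3 -c "
from h import *
import cv2
for n in ('scene','top'):
    s=imaging.camera(n)[:,:,::-1]; cv2.imwrite('pics/%s9.png'%n,s)
s=cv2.imread('pics/scene9.png'); t=cv2.imread('pics/top9.png')
cv2.imwrite('pics/z9.png',np.hstack([cv2.resize(s[220:420,70:270],(400,400)),cv2.resize(t[100:300,400:600],(400,400))]))
"
```

```text
t 12.2 q [-4.930e-01  5.190e-01  2.860e-01  1.339e+00  1.000e-03 -6.430e-01] p [ 0.5521 -0.2967  0.2066] yaw 98.56 zax [-0.001   0.0011 -1.    ] F [ 0.4  0.2 -3.4] w 0.0175
tool shift(x0.1m) [-0.04  -0.027  0.011]
```

View pics/z9.png

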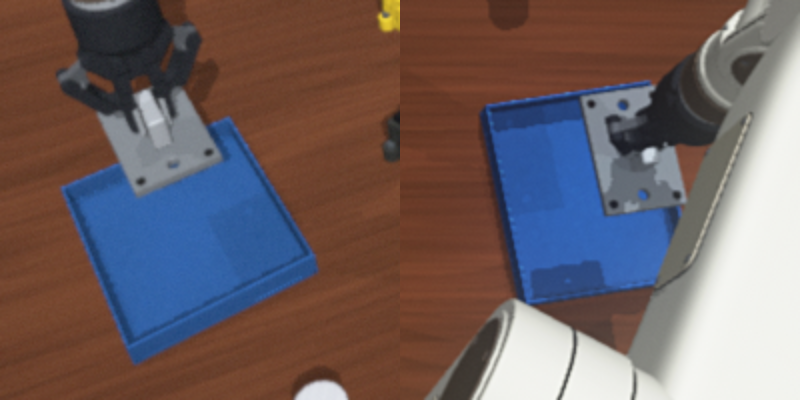

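The tray lies below and the cover is level and aligned with it. Lowering now.

carry_out(moves=[[-0.04,-0.03,-0.0,0,-1],[-0.04,-0.03,0.2,0,-1],[-0.04,-0.03,0.4,0,-1],[-0.04,-0.03,0.6,0,-1],[-0.04,-0.03,0.8,0,-1],[-0.04,-0.03,1,0,-1],[-0.04,-0.03,1,0,-1]])

```text
clock: 13.0
eef_pos: [0.5473, -0.3011, 0.104]
tool_rot: [0.653, 0.757, -0.001, -0.003]
ft_force: [-0.9, 0.5, -2.5]
grip_width: 0.0169
```

carry_out(moves=[[0,0,0.1,0,-1],[0,0,0.2,0,-1],[0,0,0.3,0,-1],[0,0,0.4,0,-1],[0,0,0.45,0,-1],[0,0,0.5,0,-1],[0,0,0.5,0,-1]])

```text
clock: 13.7
eef_pos: [0.5492, -0.3019, 0.0564]
tool_rot: [0.653, 0.757, -0.0, -0.001]
ft_force: [0.3, -1.0, -2.6]
grip_width: 0.017
```

```bash
python3 st.py 0.55 -0.301 0.0445; python3 -c "
from h import *
import cv2
for n in ('scene',):
    s=imaging.camera(n)[:,:,::-1]; cv2.imwrite('pics/%s10.png'%n,s)
cv2.imwrite('pics/z10.png',cv2.resize(s[250:420,70:270],(800,680))[:600])
"
```

```text
t 13.7 q [-0.503  0.633  0.071  1.01   0.    -0.65 ] p [ 0.5492 -0.3019  0.0564] yaw 98.43 zax [-1.2e-03  7.0e-04 -1.0e+00] F [ 0.3 -1.  -2.6] w 0.017
tool shift(x0.1m) [0.008 0.01  0.119]
```

View pics/z10.png

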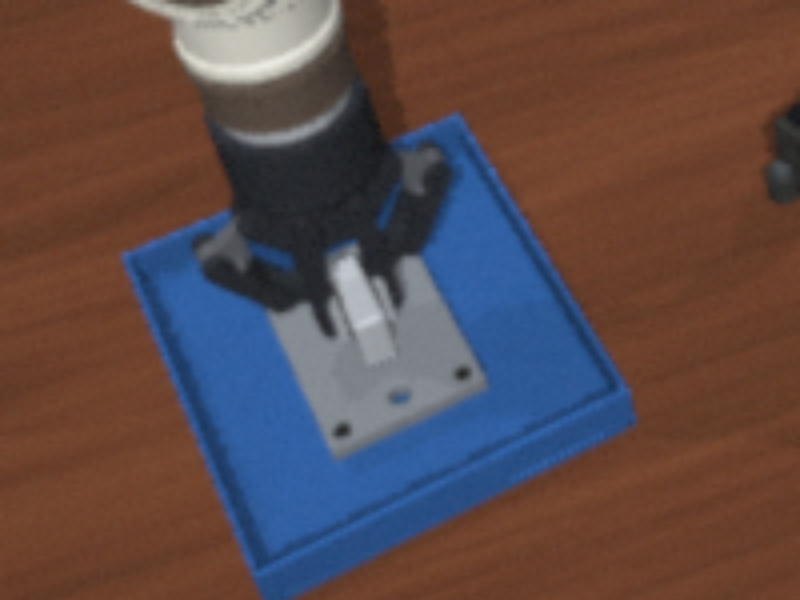

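carry_out(moves=[[0,0,0.02,0,-1],[0,0,0.04,0,-1],[0,0,0.06,0,-1],[0,0,0.08,0,-1],[0,0,0.09,0,-1],[0,0,0.1,0,-1],[0,0,0.1,0,-1],[0,0,0.1,0,-1]])

```text
clock: 14.55
eef_pos: [0.5496, -0.3022, 0.0473]
tool_rot: [0.653, 0.757, 0.0, 0.0]
ft_force: [0.2, -0.2, -2.1]
grip_width: 0.0168
```

```bash
python3 st.py
```

```text
t 14.55 q [-0.503  0.643  0.061  0.989 -0.    -0.65 ] p [ 0.5496 -0.3022  0.0473] yaw 98.43 zax [ 1.e-04 -0.e+00 -1.e+00] F [ 0.2 -0.2 -2.1] w 0.0168
```

carry_out(moves=[[0,0,0.01,0,-1],[0,0,0.015,0,-1],[0,0,0.02,0,-1],[0,0,0.025,0,-1],[0,0,0.025,0,-1]])

```text
clock: 15.05
eef_pos: [0.5496, -0.3021, 0.0447]
tool_rot: [0.653, 0.757, 0.0, -0.0]
ft_force: [0.1, 0.6, -3.2]
grip_width: 0.0171
```

carry_out(moves=[[0,0,0.005,0,-1],[0,0,0.005,0,-1],[0,0,0.005,0,-1]])

```text
clock: 15.35
eef_pos: [0.5496, -0.3022, 0.0446]
tool_rot: [0.653, 0.757, 0.0, 0.0]
ft_force: [-1.0, 0.5, -0.2]
grip_width: 0.0167
```

```bash
python3 st.py
```

```text
t 15.35 q [-0.503  0.646  0.059  0.983  0.    -0.65 ] p [ 0.5496 -0.3022  0.0446] yaw 98.43 zax [ 2.e-04 -1.e-04 -1.e+00] F [-1.   0.5 -0.2] w 0.0167
```

carry_out(moves=[[0,0,0.005,0,-1],[0,0,0.005,0,-1],[0,0,0.005,0,-1]])

```text
clock: 15.65
eef_pos: [0.5496, -0.3022, 0.0446]
tool_rot: [0.653, 0.757, 0.0, 0.0]
ft_force: [-3.2, 0.5, 4.9]
grip_width: 0.0171
```

```bash
python3 st.py
```

```text
t 15.65 q [-0.503  0.646  0.058  0.983 -0.    -0.65 ] p [ 0.5496 -0.3022  0.0446] yaw 98.43 zax [ 4.e-04 -3.e-04 -1.e+00] F [-3.2  0.5  4.9] w 0.0171
```

The force has turned upward and the height no longer changes, so the cover is seated. Now to release and retreat.

carry_out(moves=[[0,0,-0.005,0,-1],[0,0,-0.005,0,-0.5],[0,0,-0.005,0,-0.4],[0,0,-0.005,0,-0.2],[0,0,-0.005,0,0],[0,0,-0.005,0,0.3],[0,0,-0.005,0,0.3],[0,0,-0.005,0,0.3]])

```text
clock: 16.45
eef_pos: [0.5496, -0.3022, 0.0443]
tool_rot: [0.653, 0.757, 0.0, 0.0]
ft_force: [-0.4, -0.6, -0.2]
grip_width: 0.0554
```

carry_out(moves=[[0,0,-0.1,0,0.3],[0,0,-0.2,0,0.3],[0,0,-0.4,0,0.3],[0,0,-0.7,0,0.3],[0,0,-1,0,0.3],[0,0,-1,0,0.3]])

```text
clock: 17.05
eef_pos: [0.5527, -0.3039, 0.1511]
tool_rot: [0.653, 0.757, 0.001, 0.006]
ft_force: [0.3, 0.2, 0.5]
grip_width: 0.0556
```

carry_out(moves=[[0,0,-0.4,0,0.3],[0,0,-0.8,0,0.3],[0,0,-1,0,0.3],[0,0,-1,0,0.3]])

```text
clock: 17.45
eef_pos: [0.5513, -0.3032, 0.2494]
tool_rot: [0.653, 0.757, 0.001, 0.004]
ft_force: [0.3, 0.3, 1.3]
grip_width: 0.0559
```

```bash
python3 st.py; python3 -c "
from h import *
import cv2
s=imaging.camera('scene')[:,:,::-1]; cv2.imwrite('pics/scene11.png',s)
cv2.imwrite('pics/top11.png',imaging.camera('top')[:,:,::-1])
"
```

```text
t 17.45 q [-0.503  0.501  0.367  1.428 -0.    -0.65 ] p [ 0.5513 -0.3032  0.2494] yaw 98.43 zax [ 0.0079 -0.0044 -1.    ] F [0.3 0.3 1.3] w 0.0559
```

View pics/scene11.png

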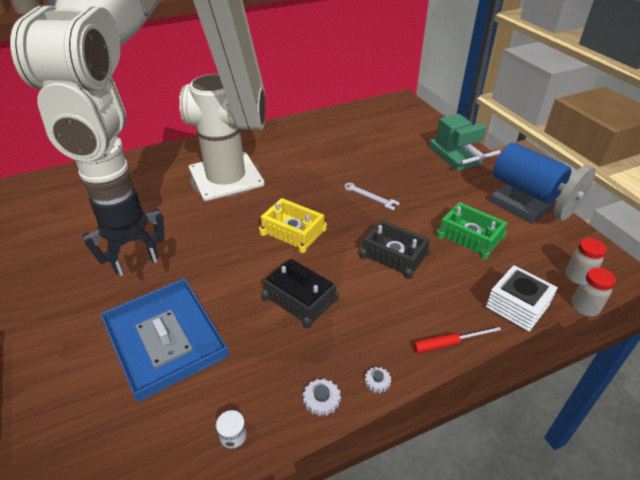

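View pics/top11.png

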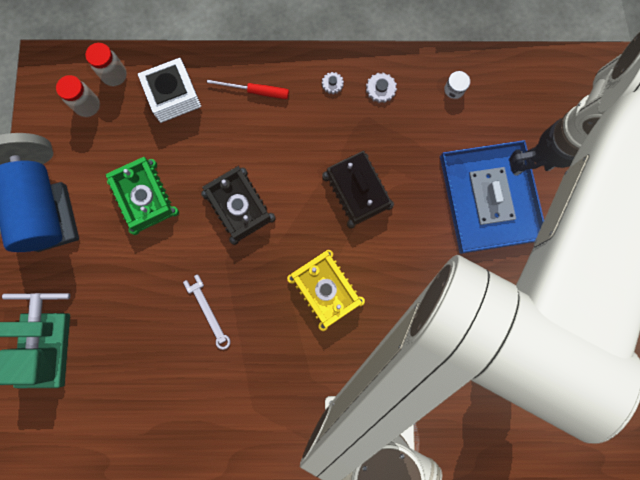

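The cover lies flat in the tray, rib up, at about (163,338) in the scene view. The black cover is still on its case, case_a is bare and the gripper is clear of everything. I'll let the arm settle for half a second and hand in.

carry_out(moves=[[0,0,0,0,0.3],[0,0,0,0,0.3],[0,0,0,0,0.3],[0,0,0,0,0.3],[0,0,0,0,0.3]])

```text
clock: 18.05
eef_pos: [0.5495, -0.3021, 0.2439]
tool_rot: [0.653, 0.757, -0.0, -0.0]
ft_force: [-0.1, -0.1, 0.4]
grip_width: 0.0558
```

```bash
python3 st.py; python3 -c "
from workcell import order
print(order.job_done())"
```

```text
t 18.05 q [-0.503  0.506  0.361  1.427  0.    -0.65 ] p [ 0.5495 -0.3021  0.2439] yaw 98.43 zax [-7.e-04  4.e-04 -1.e+00] F [-0.1 -0.1  0.4] w 0.0558
the job is handed in; nothing more can be done
None
```

The silver cover is off its case and lying flat in the blue tray, rib up, and I handed the job in at 18 s.

- **Removal:** I gripped the cover by its rib and lifted it straight up. Early in the lift I shifted the grip about 2 mm sideways to ease a side force of about 4–5 N. It was about 0.11 m up before I moved it sideways.
- **Placing:** I lowered it slowly until it touched the tray floor, with at most about 5 N of upward force on the wrist. I then opened the gripper and backed away straight up.
- **Last checks:** Both cameras show the cover in the tray, the black cover still on its own case, case_a bare with its dowels showing, and the other parts where they were. The final wrist force was about 0.4 N, with the gripper well above the tray.
- **Disagreements:** The two camera estimates of the tray centre differed by about 10 mm in x. That was well inside the room around the cover, so I placed it between the two. No check failed.

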